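# Nip the build plate, then throw its keeper

### The job

Lock the glass build plate on the printer's bed carriage: first swing the orange-gripped clamp crank counter-clockwise (seen from above) until it nips the plate snugly, judged by feel and not over-tightened. The blue-gripped keeper crank is blocked until then; now swing it counter-clockwise fully round to its stop, never forcing it while it is blocked. Let go of both cranks and leave the loose things around them undisturbed.

Things in the scene. Friction and masses are not known exactly. Their poses are not given: they have to be found in the camera images.
- clamp (a joint): Angle (rad) of the clamp crank on the round lime-green hub (96 mm across, 34 mm tall): 0 to 2.1, grows counter-clockwise seen from above, starts at 0 to 0.3. At 0 the crank points along its hub's -x. Dry friction holds it where it is left and asks about 6 to 7 N at the grip all the way; where the jaw is met (see jaw) the push starts to rise.
- clamp_grip (a point): Centre of the clamp crank's upright orange grip, 65 mm out from the clamp's axis: a round sleeve 18 mm across, 50 mm tall, that spins freely on the crank. This point is 29 mm above the foot of the sleeve (the crank arm, 20 mm wide, 47 mm above the deck) and 21 mm below the sleeve's top. Pinch it from above or push it from the side.
- clamp_axis (a point): Point on the vertical axis of the clamp crank, at the height of the grip's centre; fixed. Its x and y axes are those of the hub: the short nose on the hub points to +x, over the plate's edge.
- keeper (a joint): Angle (rad) of the keeper crank on the round black hub (96 mm across, 34 mm tall): 0 to 1.4, where it meets a hard stop; grows counter-clockwise seen from above, starts at 0 to 0.1. At 0 the crank points along its hub's -x. Dry friction asks about 3 N at the grip and holds it where it is left.
- keeper_grip (a point): Centre of the keeper crank's upright blue grip, 65 mm out from the keeper's axis: the same shape and heights as the orange grip.
- keeper_axis (a point): Point on the vertical axis of the keeper crank, at the height of the grip's centre; fixed. Its axes are those of the hub, as for the clamp. The two axes are 190 mm apart; which hub is on the left differs from time to time.
- jaw: Sprung jaw hidden in the lime-green hub; origin on the clamp's axis at the hub's foot. The crank meets it somewhere from 0.75 to 1.65 rad (differs every time); from there the push at the grip rises 1.3 N per mm of grip travel. A rise of 3.5 N is snug and frees the keeper; aim for 5 to 6.5 N (11 to 13 N in all); above 8.5 N the plate cracks.
- catch: Catch hidden in the black hub; origin on the keeper's axis at the hub's foot. It blocks the keeper at about 0.2 rad until the jaw is snug, then is drawn down by a linkage under the deck. It is slightly springy (gives about 2 N per mm at the keeper's grip); over 15 N at the grip against it is forcing.
- carriage: Aluminium bed carriage, 240 x 360 x 20 mm (x, y, z), fixed, with a glass plate 120 x 330 x 4 mm on its far half; origin at the centre of its underside, on the table. The two hubs stand side by side on its near half, 60 mm nearer than its centre.
- bracket: loose lime-green printed L bracket lying on the glass plate, 45 x 50 x 34 mm; leave alone; origin at the centre of its underside.
- bushing: loose lime-green printed bushing on the glass plate, 28 mm across, 22 mm tall; leave alone; origin at the centre of its underside.
- fan: black square cooling fan standing on the table, 25 x 92 x 92 mm; leave alone; origin at the centre of its underside.
- scraper: print scraper lying on the table, 200 mm long; leave alone; origin at the centre of its underside.
- gluestick: glue stick standing on the table, 28 mm across, 95 mm tall; leave alone; origin at the centre of its underside.
- pliers: red-handled pliers lying on the table, about 150 mm long, 12 mm high; leave alone; origin at the centre of its underside.
- cup: pink cup with tools standing in it, 92 mm across, 165 mm tall with the tools; leave alone; origin at the centre of its underside.

How it is judged:
On the way, in this order (a step that is already met when the one before it is completed fails the run):
1. the clamp nips the plate snugly while the keeper is still open (contact force between jaw and anything else above 4 N and value of joint keeper below 0.35 rad), for 0.2 s.
2. the keeper is swung fully round to its stop (value of joint keeper above 1.3 rad), for 0.2 s.
At the end, for the whole second after the job is handed in: the clamp still nips the plate (over 3.5 N on the sprung jaw), the keeper stands at over 1.3 rad of its 1.4, and both cranks are at rest and released (contact force between jaw and anything else above 3.5 N and value of joint keeper above 1.3 rad and velocity of joint keeper between -0.05 and 0.05 rad/s and velocity of joint clamp between -0.05 and 0.05 rad/s); the robot touches nothing.
It fails at once if the clamp is over-tightened (over 17 N on the jaw, a rise of about 9 N at the grip) (contact force between jaw and anything else above 17 N).
It fails at once if the keeper is forced against its catch (over 25 N on the catch, about 16 N at the grip) (contact force between catch and anything else above 25 N).
It fails at once if a loose thing is disturbed (moved over 20 mm) (distance of any of bracket, bushing, fan, scraper, gluestick, pliers, cup from where it was at the start of the episode above 0.02 m).
It also fails if it takes over 64 s, if anything falls off the work surface, if the arm or the gripper's body presses on something with over 40 N, if the wrist force passes 120 N, or if a joint passes its speed limit or range.

### The arm

A 6-joint arm with a two-finger parallel gripper is mounted at the origin on the work surface. World frame = base frame: x ahead of the robot, y to its left, z up, the work surface at z = 0. Lengths are in m, angles in rad, forces in N, time in s.
With the tool pointing down it reaches from about 0.375 to 0.75 m from the base axis. Payload 9 kg.
Tool frame: the origin (TCP) lies between the finger pads; the fingertips stand env.nose_length ahead of it and the grasp point (between the pads) is the TCP (env.nose_length is the distance from the TCP to the fingertips, in m); z points along the fingers, y is the line along which they close (so a half turn about z gives the same grasp; the last joint's range is limited). The gripper opens to 85 mm and grips with 20 to 120 N. Pads are 22 mm wide; open, the fingers measure 114 mm over their backs; the gripper's body (76 mm by 85 mm) begins 54 mm behind the grasp point. The pads swing forward as they close: fully open they stand 13 mm farther back than shut.
Start: joints at [-1.38, 0.104, 0.097, 1.564, 0, 1.353], TCP at [0.239, -0.551, 0.25] pointing down, gripper open.
Joint ranges: [-2.99, 2.99], [-0.84, 1.86], [-1.1, 1.16], [-1.84, 2.11], [-1.51, 1.56], [-3.14, 3.14]. Speed limits (rad/s): [2.22, 2.22, 2.57, 3.14, 3.14, 3.14].

### API

Orientations are given as a rotation vector (axis times angle).
In Python, from plant import env gives the robot as it stands. The module is installed in compiled form; this text tells all that it offers.
- The arm moves only by the tool arm_command, never from a script. Its argument "targets" is one flat list of numbers, 7 for each row, row after row: the gripper command: -1 is fully open, 1 is shut, values between are in proportion, then the shift along the tool's x, y, z in mm, then the turn, a rotation vector about the tool's x, y, z in degrees. In form: [jaw, dx, dy, dz, wx, wy, wz, jaw, dx, dy, dz, wx, wy, wz, ...]. A call has 1 to 10 rows; each row shifts and turns the commanded pose from where the row before left it, along the tool's axes as they then stand; what a row does not reach is not made up. A row lasts 1/10 s, in which the tool goes at most 50 mm and 8.59 degrees, less where a joint would pass 70% of its speed; a pose out of reach is approached as far as the arm can. A call with a gripper value outside its range is refused whole. The fingers move at their own pace and stop on an object; "squeeze" is the grip in N (left out, the last holds). Time passes only in rows, so rows that do not move let the fingers close. It gives the time, the measured TCP pose, the force, the opening and the grip force at its end, in the units of the state.
- env.get_state(): the state, without advancing time (a new reading comes with each control period).
- env.camera(name): name is "scene" or "top"; returns a dict with "pixels" (480x640x3 uint8, red, green, blue), "K" (3x3 intrinsics, pixels), "origin" and "attitude" of the camera in the world. Camera axes: x right, y down, z forward; pixel columns grow to the right and rows downward; lengths in m; the calibration is good to about 2 mm. A picture is of the moment at which its call begins. There is no depth.
- env.finish_job(): hands the job in; it is judged then, once.
The state is a dict: "clock": time; "qpos": joint angles; "joint_vel": joint speeds; "tau": joint torques, N m; "position": TCP position; "tcp_rot": TCP orientation; "contact_force": force on the tool from outside, world axes, zero at the start; "moment": the same for the moment, N m; "opening": opening from 0.0 (shut) to 1.0 (fully open); "gripper_force": force on a finger pad.
Only numpy, scipy, OpenCV 4.12 (cv2) and the standard library are available. Lean on these libraries where they do the work, as an engineer would, in place of code of your own. Each camera call takes 0.05 s, during which the arm holds its last target. There are 200 camera calls.

## Working session

There is one attempt and no reset: what is moved stays moved. The work goes in short steps, Python scripts to look and compute and a tool call to move; the robot and the scene stay as the last step left them, time stands still between calls to the robot, and variables do not carry over. Pictures are saved under pics/ and viewed, at most 10 in all, crops included, and the job is handed in when it is done.

Besides the shell and the picture viewer there is one more tool, called after "Request:" by a JSON object that holds its "name" and its "arguments". arm_command: Moves the arm, as the interface text tells. Its arguments: {"type":"object","properties":{"targets":{"type":"array"},"squeeze":{"type":"number"}},"required":["targets"]}

```bash
mkdir -p pics; python3 - <<'E'
from plant import env
import cv2,numpy as np
for n in("scene","top"):
    c=env.camera(n); cv2.imwrite(f"pics/{n}0.png",c["pixels"][:,:,::-1])
    print(n,c["K"],c["origin"],c["attitude"])
print(env.get_state(),env.nose_length)
E
```

```text
scene [[518.38863873   0.         318.67554931]
 [  0.         518.38863873 240.7278902 ]
 [  0.           0.           1.        ]] [ 1.15370608 -0.73107231  0.97871489] [-2.20404102 -0.79541574  0.35130796]
top [[562.56771371   0.         310.12498918]
 [  0.         562.56771371 240.89685059]
 [  0.           0.           1.        ]] [0.43313622 0.00170066 1.27103849] [-2.18798206  2.16836535 -0.15039   ]
{'clock': 0.1, 'qpos': array([-1.37970816e+00,  1.04641910e-01,  9.65416183e-02,  1.56390456e+00,
        2.89130144e-05,  1.35308476e+00]), 'joint_vel': array([ 0.00031569, -0.0003504 ,  0.0017161 ,  0.00025411, -0.00137263,
       -0.00151841]), 'tau': array([ 5.25998737e-03, -5.58209860e+01,  5.04717672e+01,  1.31686055e-02,
       -2.80918257e-04, -1.01698609e-05]), 'position': array([ 0.2384609 , -0.55027482,  0.24959573]), 'tcp_rot': array([-3.07501116e+00, -6.37433858e-01, -7.06547674e-05]), 'contact_force': array([0.99915002, 0.0196938 , 0.38546139]), 'moment': array([0.04335717, 0.0034407 , 0.01088849]), 'gripper_force': 0.0, 'opening': 1.0051446689419412} 0.019
```

View pics/top0.png

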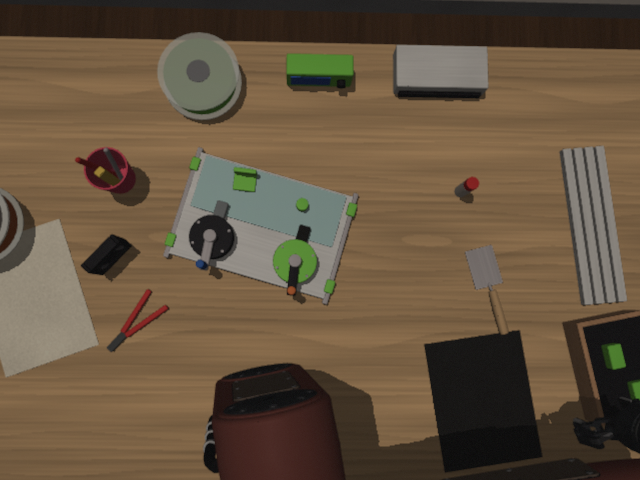

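View pics/scene0.png

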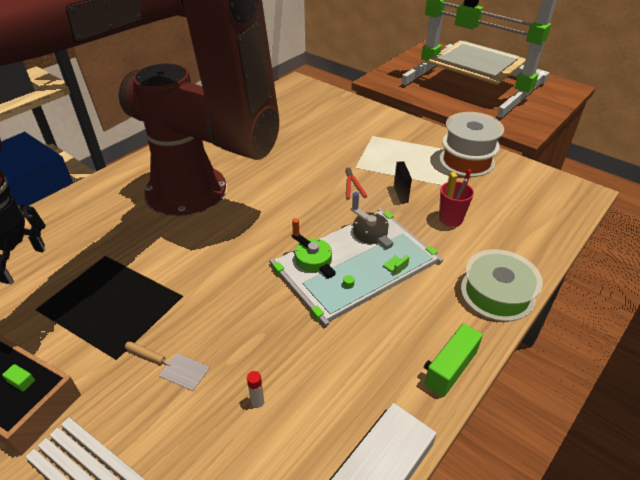

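The top view shows the black keeper hub near (211,237) with its blue grip at (201,264), and the green clamp hub near (295,262) with its orange grip at (292,290). The scene view shows the orange grip at (296,228) and the blue grip at (355,200). I'll enlarge both.

```bash
python3 - <<'E'
import cv2,numpy as np
a=cv2.imread("pics/top0.png")[190:310,170:350]; b=cv2.imread("pics/scene0.png")[175:295,265:445]
a=cv2.resize(a,None,fx=4,fy=4,interpolation=cv2.INTER_CUBIC);b=cv2.resize(b,None,fx=4,fy=4,interpolation=cv2.INTER_CUBIC)
cv2.imwrite("pics/c1.png",a);cv2.imwrite("pics/c2.png",b)
E
```

```text
(no output)
```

View pics/c1.png

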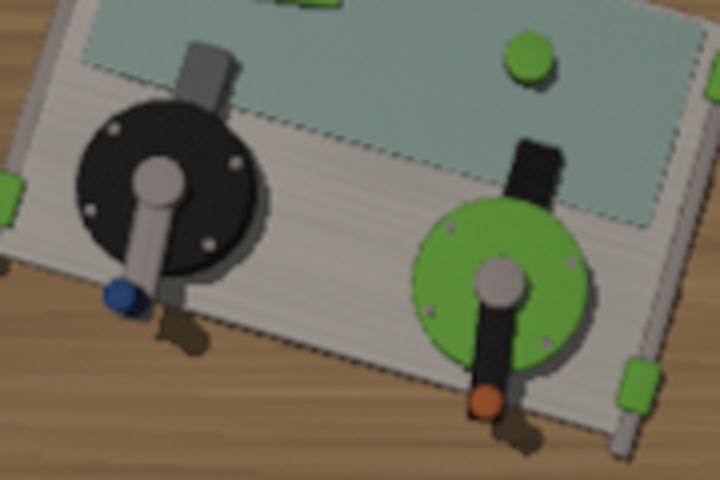

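View pics/c2.png

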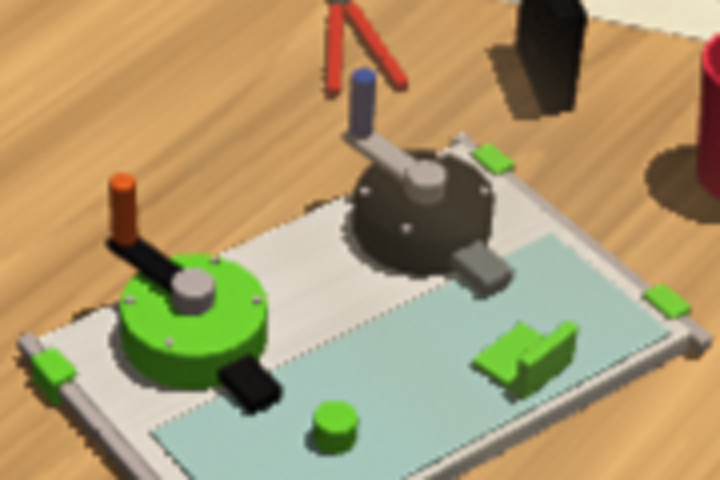

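The enlarged crops give these full-image pixel positions:

| Feature | Top view | Scene view |
|---|---|---|
| Black hub top | (211.75,237) | – |
| Green hub top | (295,261.3) | – |
| Blue grip top | (200,263.8) | (355.8,194) |
| Orange grip top | (291.5,290) | (295.8,220.3) |

```bash
cat > h.py <<'E'
from plant import env
import numpy as np
from scipy.spatial.transform import Rotation as R
def ray(c,uv,z):
    d=R.from_rotvec(c["attitude"]).as_matrix()@np.linalg.inv(c["K"])@[*uv,1]
    o=np.array(c["origin"]); return o+d*(z-o[2])/d[2]
E
python3 - <<'E'
from h import *
t=env.camera("top");s=env.camera("scene")
K=ray(t,(211.75,237),.054);C=ray(t,(295,261.3),.054)
print("axes K,C",K,C,np.linalg.norm(K-C))
kg=[ray(t,(200,263.8),.117),ray(s,(355.8,194),.117)];cg=[ray(t,(291.5,290),.117),ray(s,(295.8,220.3),.117)]
print(kg,cg)
d=(K-C)[:2]; x=np.array([d[1],-d[0]])/np.linalg.norm(d); print("hub yaw",np.degrees(np.arctan2(x[1],x[0])))
for g,A in((kg,K),(cg,C)):
  for p in g:
    v=(p-A)[:2]; print(np.linalg.norm(v),np.degrees(np.arctan2(v[1],v[0])-np.arctan2(-x[1],-x[0])))
st=env.get_state();print(R.from_rotvec(st["tcp_rot"]).as_matrix())
E
```

```text
axes K,C [0.57353584 0.18112851 0.054     ] [5.2247060e-01 1.6860544e-04 5.4000000e-02] 0.1880269818784877
[array([0.51087475, 0.19428458, 0.117     ]), array([0.51383026, 0.19245772, 0.117     ])] [array([0.45902712, 0.00678645, 0.117     ]), array([0.46131452, 0.00651241, 0.117     ])]
hub yaw -15.7585849255938
0.06402729371957971 3.901217572579626
0.06077094615513118 5.014373134490678
0.06378769856397898 9.803546291149479
0.06148422528926849 9.836395792378706
[[ 9.17580794e-01  3.97549315e-01 -1.72075434e-04]
 [ 3.97549317e-01 -9.17580444e-01  8.18510750e-04]
 [ 1.67505335e-04 -8.19458215e-04 -9.99999650e-01]]
```

Request:
{"name": "arm_command", "arguments": {"targets": [-1,28,-28,0,0,0,0,-1,28,-28,0,0,0,0,-1,28,-28,0,0,0,0,-1,28,-28,0,0,0,0,-1,28,-28,0,0,0,0,-1,28,-28,0,0,0,0,-1,28,-28,0,0,0,0,-1,28,-28,0,0,0,0,-1,28,-28,0,0,0,0,-1,28,-28,0,0,0,0], "squeeze": 20}}

```text
clock: 1.2
position: [0.3844, -0.1808, 0.2503]
tcp_rot: [3.076, 0.637, 0.0]
contact_force: [0.3, -0.7, -0.5]
opening: 1.003
gripper_force: 0.0
```

Request:
{"name": "arm_command", "arguments": {"targets": [-1,28,-28,0,0,0,0,-1,28,-28,0,0,0,0,-1,28,-28,0,0,0,0,-1,28,-28,0,0,0,0,-1,28,-28,0,0,0,0,-1,0,0,0,0,0,-8,-1,0,0,0,0,0,-8,-1,0,0,0,0,0,-8,-1,0,0,0,0,0,-8,-1,0,0,0,0,0,-8]}}

```text
clock: 2.2
position: [0.4569, 0.0019, 0.2502]
tcp_rot: [-2.668, -1.659, 0.0]
contact_force: [-0.6, 0.6, 0.2]
opening: 1.002
gripper_force: 0.0
```

Request:
{"name": "arm_command", "arguments": {"targets": [-1,0,0,0,0,0,-8,-1,0,0,0,0,0,-8,-1,0,0,0,0,0,-8,-1,0,0,0,0,0,-8,-1,0,0,0,0,0,-8,-1,0,0,0,0,0,-8,-1,0,0,0,0,0,-8,-1,0,0,0,0,0,-8,-1,0,0,0,0,0,-8,-1,0,0,0,0,0,-8]}}

```text
clock: 3.2
position: [0.4569, 0.0018, 0.2502]
tcp_rot: [-0.977, -2.986, 0.0]
contact_force: [-0.3, -0.5, -0.9]
opening: 1.003
gripper_force: 0.0
```

Request:
{"name": "arm_command", "arguments": {"targets": [-1,0,0,0,0,0,-8,-1,0,0,0,0,0,-8,-1,0,0,0,0,0,-8,-1,0,0,0,0,0,-6,-1,0,0,0,0,0,0,-1,0,0,0,0,0,0]}}

```text
clock: 3.8
position: [0.4569, 0.0018, 0.2502]
tcp_rot: [-0.185, -3.136, 0.0]
contact_force: [0.5, 0.3, -1.0]
opening: 1.001
gripper_force: 0.0
```

```bash
cat >> h.py <<'E'
C=np.array([.522,.0005]);K=np.array([.573,.181])
def rep(A=C):
    s=env.get_state();M=R.from_rotvec(s["tcp_rot"]).as_matrix();p=s["position"]
    v=p[:2]-A;a=np.arctan2(v[1],v[0]);f=s["contact_force"]
    th=np.degrees(a)-180+15.76
    print("t",s["clock"],"p",p.round(4),"y-yaw",np.degrees(np.arctan2(M[1,1],M[0,1])).round(1),"r",np.linalg.norm(v).round(4),"crank",((th+180)%360-180).round(1),"Ftan",(f[1]*np.cos(a)-f[0]*np.sin(a)).round(1),"Frad",(f[0]*np.cos(a)+f[1]*np.sin(a)).round(1),"F",f.round(1),"op",round(s["opening"],3),round(s["gripper_force"],1),"q6",s["qpos"][5].round(2))
    return s,M
E
python3 - <<'E'
from h import *
s,M=rep()
print(M.T@(np.array([.4575,.007,.1])-s["position"])*1000)
E
```

```text
t 3.8 p [0.4569 0.0018 0.2502] y-yaw 83.2 r 0.0651 crank 14.6 Ftan -0.3 Frad -0.5 F [ 0.5  0.3 -1. ] op 1.001 0.0 q6 -0.17
[1.09516260e-02 5.27066384e+00 1.50203282e+02]
```

Request:
{"name": "arm_command", "arguments": {"targets": [-1,0,5,30,0,0,0,-1,0,0,30,0,0,0,-1,0,0,30,0,0,0,-1,0,0,25,0,0,0,-1,0,0,20,0,0,0,-1,0,0,15,0,0,0,0.48,0,0,0,0,0,0,0.48,0,0,0,0,0,0,0.48,0,0,0,0,0,0,0.48,0,0,0,0,0,0]}}

```text
clock: 4.8
position: [0.4582, 0.0065, 0.1014]
tcp_rot: [0.181, 3.135, -0.001]
contact_force: [-1.3, 0.2, 0.5]
opening: 0.332
gripper_force: 0.0
```

```bash
python3 - <<'E'
from h import *
import cv2
rep()
t=env.camera("top")["pixels"][190:310,210:350,::-1];s=env.camera("scene")["pixels"][160:280,230:370,::-1]
cv2.imwrite("pics/d.png",cv2.resize(np.hstack([t,s]),None,fx=2.8,fy=2.8,interpolation=cv2.INTER_CUBIC))
E
```

```text
t 4.8 p [0.4582 0.0065 0.1014] y-yaw 83.4 r 0.064 crank 10.4 Ftan -0.0 Frad 1.3 F [-1.3  0.2  0.5] op 0.332 0.0 q6 -0.16
```

View pics/d.png

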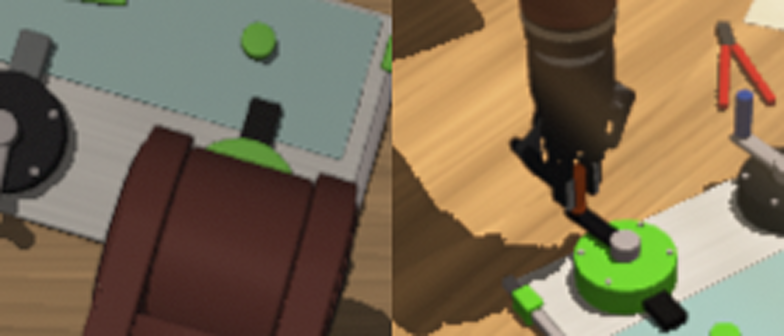

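The picture shows the orange grip, at (580,185) in the crop, between the fingers. I'll start the swing.

Request:
{"name": "arm_command", "arguments": {"targets": [0.48,-0.1,-3.4,0,0,0,-3,0.48,-0.1,-3.4,0,0,0,-3,0.48,-0.1,-3.4,0,0,0,-3,0.48,-0.1,-3.4,0,0,0,-3,0.48,-0.1,-3.4,0,0,0,-3,0.48,-0.1,-3.4,0,0,0,-3,0.48,-0.1,-3.4,0,0,0,-3,0.48,-0.1,-3.4,0,0,0,-3,0.48,-0.1,-3.4,0,0,0,-3,0.48,0,0,0,0,0,0]}}

```text
clock: 5.9
position: [0.4613, -0.0228, 0.1008]
tcp_rot: [-0.56, 3.091, 0.003]
contact_force: [-1.8, 5.5, 3.9]
opening: 0.258
gripper_force: 2.4
```

```bash
python3 - <<'E'
from h import *
rep()
E
```

```text
t 5.9 p [ 0.4613 -0.0228  0.1008] y-yaw 110.5 r 0.065 crank 36.7 Ftan -5.8 Frad -0.2 F [-1.8  5.5  3.9] op 0.258 2.4 q6 -0.69
```

Request:
{"name": "arm_command", "arguments": {"targets": [0.48,0,-2.3,0,0,0,-2,0.48,0,-2.3,0,0,0,-2,0.48,0,-2.3,0,0,0,-2,0.48,0,0,0,0,0,0]}}

```text
clock: 6.3
position: [0.4638, -0.029, 0.1007]
tcp_rot: [-0.72, 3.058, 0.003]
contact_force: [-2.2, 5.4, 4.6]
opening: 0.259
gripper_force: 2.8
```

Request:
{"name": "arm_command", "arguments": {"targets": [0.48,0,-1.5,0,0,0,-1.3,0.48,0,-1.5,0,0,0,-1.3,0.48,0,-1.5,0,0,0,-1.3,0.48,0,0,0,0,0,0,0.48,0,0,0,0,0,0]}}

```text
clock: 6.8
position: [0.4658, -0.0329, 0.1007]
tcp_rot: [-0.822, 3.032, 0.003]
contact_force: [-3.1, 5.5, 3.5]
opening: 0.256
gripper_force: 3.0
```

Request:
{"name": "arm_command", "arguments": {"targets": [0.48,0,-1.5,0,0,0,-1.3,0.48,0,-1.5,0,0,0,-1.3,0.48,0,-1.5,0,0,0,-1.3,0.48,0,0,0,0,0,0,0.48,0,0,0,0,0,0]}}

```text
clock: 7.3
position: [0.4681, -0.0367, 0.1007]
tcp_rot: [-0.925, 3.002, 0.003]
contact_force: [-3.4, 5.4, 3.9]
opening: 0.256
gripper_force: 3.0
```

Request:
{"name": "arm_command", "arguments": {"targets": [0.48,0,-1.5,0,0,0,-1.3,0.48,0,-1.5,0,0,0,-1.3,0.48,0,-1.5,0,0,0,-1.3,0.48,0,0,0,0,0,0,0.48,0,0,0,0,0,0]}}

```text
clock: 7.8
position: [0.4707, -0.0404, 0.1008]
tcp_rot: [-1.027, 2.969, 0.003]
contact_force: [-3.5, 4.7, 3.9]
opening: 0.262
gripper_force: 3.0
```

Request:
{"name": "arm_command", "arguments": {"targets": [0.48,0,-1.5,0,0,0,-1.3,0.48,0,-1.5,0,0,0,-1.3,0.48,0,-1.5,0,0,0,-1.3,0.48,0,0,0,0,0,0,0.48,0,0,0,0,0,0]}}

```text
clock: 8.3
position: [0.4735, -0.044, 0.1007]
tcp_rot: [1.127, -2.932, -0.003]
contact_force: [-4.4, 4.6, 4.7]
opening: 0.258
gripper_force: 3.0
```

```bash
python3 - <<'E'
from h import *
rep()
E
```

```text
t 8.3 p [ 0.4735 -0.044   0.1007] y-yaw 132.0 r 0.0658 crank 58.3 Ftan -6.4 Frad 0.2 F [-4.4  4.6  4.7] op 0.258 3.0 q6 -1.1
```

Request:
{"name": "arm_command", "arguments": {"targets": [0.48,0,-1.5,0,0,0,-1.3,0.48,0,-1.5,0,0,0,-1.3,0.48,0,-1.5,0,0,0,-1.3,0.48,0,0,0,0,0,0,0.48,0,0,0,0,0,0]}}

```text
clock: 8.8
position: [0.4765, -0.0472, 0.1007]
tcp_rot: [1.226, -2.892, -0.002]
contact_force: [-3.9, 4.4, 4.2]
opening: 0.263
gripper_force: 3.0
```

Request:
{"name": "arm_command", "arguments": {"targets": [0.48,0,-1.5,0,0,0,-1.3,0.48,0,-1.5,0,0,0,-1.3,0.48,0,-1.5,0,0,0,-1.3,0.48,0,0,0,0,0,0,0.48,0,0,0,0,0,0]}}

```text
clock: 9.3
position: [0.4798, -0.0504, 0.1007]
tcp_rot: [1.324, -2.849, -0.002]
contact_force: [-4.2, 4.7, 5.2]
opening: 0.263
gripper_force: 3.0
```

Request:
{"name": "arm_command", "arguments": {"targets": [0.48,0,-1.5,0,0,0,-1.3,0.48,0,-1.5,0,0,0,-1.3,0.48,0,-1.5,0,0,0,-1.3,0.48,0,0,0,0,0,0,0.48,0,0,0,0,0,0]}}

```text
clock: 9.8
position: [0.4832, -0.0532, 0.1006]
tcp_rot: [1.42, -2.802, -0.002]
contact_force: [-4.5, 4.3, 5.4]
opening: 0.261
gripper_force: 3.0
```

Request:
{"name": "arm_command", "arguments": {"targets": [0.48,0,-1.5,0,0,0,-1.3,0.48,0,-1.5,0,0,0,-1.3,0.48,0,-1.5,0,0,0,-1.3,0.48,0,0,0,0,0,0,0.48,0,0,0,0,0,0]}}

```text
clock: 10.3
position: [0.4867, -0.0557, 0.1006]
tcp_rot: [1.514, -2.752, -0.003]
contact_force: [-6.3, 5.1, 5.4]
opening: 0.262
gripper_force: 3.5
```

Request:
{"name": "arm_command", "arguments": {"targets": [0.48,0,-1,0,0,0,-0.9,0.48,0,-1,0,0,0,-0.9,0.48,0,0,0,0,0,0,0.48,0,0,0,0,0,0]}}

```text
clock: 10.7
position: [0.4881, -0.0566, 0.1006]
tcp_rot: [1.557, -2.727, -0.004]
contact_force: [-7.5, 4.6, 7.9]
opening: 0.255
gripper_force: 4.5
```

```bash
python3 - <<'E'
from h import *
rep()
E
```

```text
t 10.7 p [ 0.4881 -0.0566  0.1006] y-yaw 149.4 r 0.0664 crank 75.0 Ftan -8.8 Frad -0.1 F [-7.5  4.6  7.9] op 0.255 4.5 q6 -1.42
```

Request:
{"name": "arm_command", "arguments": {"targets": [0.48,0,-1,0,0,0,-0.9,0.48,0,-1,0,0,0,-0.9,0.48,0,0,0,0,0,0,0.48,0,0,0,0,0,0]}}

```text
clock: 11.1
position: [0.4895, -0.0574, 0.1006]
tcp_rot: [1.6, -2.702, -0.005]
contact_force: [-9.4, 4.9, 7.4]
opening: 0.259
gripper_force: 5.3
```

```bash
python3 - <<'E'
from h import *
rep()
E
```

```text
t 11.1 p [ 0.4895 -0.0574  0.1006] y-yaw 151.3 r 0.0664 crank 76.5 Ftan -10.6 Frad 0.3 F [-9.4  4.9  7.4] op 0.259 5.3 q6 -1.45
```

Request:
{"name": "arm_command", "arguments": {"targets": [0.48,0,-1.3,0,0,0,-1,0.48,0,0,0,0,0,0,0.48,0,0,0,0,0,0,0.48,0,0,0,0,0,0]}}

```text
clock: 11.5
position: [0.4905, -0.058, 0.1006]
tcp_rot: [1.623, -2.688, -0.005]
contact_force: [-10.5, 5.8, 8.7]
opening: 0.263
gripper_force: 5.8
```

```bash
python3 - <<'E'
from h import *
rep()
E
```

```text
t 11.5 p [ 0.4905 -0.058   0.1006] y-yaw 152.2 r 0.0665 crank 77.5 Ftan -12.0 Frad -0.2 F [-10.5   5.8   8.7] op 0.263 5.8 q6 -1.47
```

Request:
{"name": "arm_command", "arguments": {"targets": [-0.2,0,0,0,0,0,0,-0.2,0,0,0,0,0,0,-0.6,0,0,0,0,0,0,-0.6,0,0,-10,0,0,0,-0.6,0,0,-30,0,0,0,-0.6,0,0,-30,0,0,0,-1,0,0,-30,0,0,0,-1,0,0,0,0,0,0,-1,0,0,0,0,0,0]}}

```text
clock: 12.4
position: [0.4926, -0.0594, 0.2014]
tcp_rot: [-1.622, 2.689, -0.003]
contact_force: [0.0, 0.7, 0.3]
opening: 0.999
gripper_force: 0.0
```

```bash
python3 - <<'E'
from h import *
s,M=rep(K)
a=np.radians(164.24+4.3);g=K+.065*np.array([np.cos(a),np.sin(a)]);print(g)
print(M.T@(np.array([*g,s["position"][2]])-s["position"])*1000)
E
```

```text
t 12.4 p [ 0.4926 -0.0594  0.2014] y-yaw 152.2 r 0.2535 crank 87.3 Ftan -0.2 Frad -0.7 F [0.  0.7 0.3] op 0.999 0.0 q6 -1.47
[0.50929586 0.19391445]
[-2.31919118e+02  1.03295617e+02 -1.91145795e-01]
```

Request:
{"name": "arm_command", "arguments": {"targets": [-1,-29,13,0,0,0,0,-1,-29,13,0,0,0,0,-1,-29,13,0,0,0,0,-1,-29,13,0,0,0,0,-1,-29,13,0,0,0,0,-1,-29,13,0,0,0,0,-1,-29,13,0,0,0,0,-1,-29,12,0,0,0,0,-1,0,0,0,0,0,8,-1,0,0,0,0,0,8]}}

```text
clock: 13.4
position: [0.5081, 0.1951, 0.1988]
tcp_rot: [1.227, -2.89, -0.001]
contact_force: [-0.2, -0.4, -0.0]
opening: 1.002
gripper_force: 0.0
```

Request:
{"name": "arm_command", "arguments": {"targets": [-1,0,0,0,0,0,8,-1,0,0,0,0,0,8,-1,0,0,0,0,0,8,-1,0,0,0,0,0,8,-1,0,0,0,0,0,8,-1,0,0,0,0,0,8,-1,0,0,0,0,0,8,-1,0,0,0,0,0,2,-1,0,0,0,0,0,0]}}

```text
clock: 14.3
position: [0.5084, 0.194, 0.1991]
tcp_rot: [-0.323, -3.123, 0.001]
contact_force: [0.3, 0.5, 0.5]
opening: 1.002
gripper_force: 0.0
```

```bash
python3 - <<'E'
from h import *
import cv2
s,M=rep(K)
g=np.array([.509,.194,.1]);print(M.T@(g-s["position"])*1000)
t=env.camera("top")["pixels"][190:310,210:350,::-1];s=env.camera("scene")["pixels"][160:280,230:370,::-1]
cv2.imwrite("pics/e.png",cv2.resize(np.hstack([t,s]),None,fx=2.8,fy=2.8,interpolation=cv2.INTER_CUBIC))
E
```

```text
t 14.3 p [0.5084 0.194  0.1991] y-yaw 78.2 r 0.0659 crank 4.3 Ftan -0.5 Frad -0.2 F [0.3 0.5 0.5] op 1.002 0.0 q6 0.33
[-0.76036342  0.15052633 99.12915056]
```

View pics/e.png

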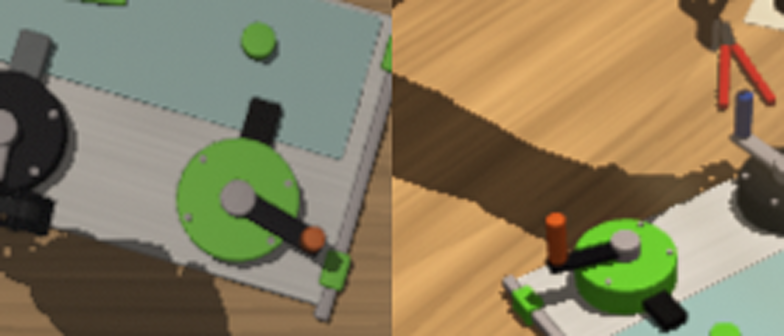

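The clamp crank has stayed swung (orange grip at (313,238) in the crop), and the gripper is above the blue grip. I'll descend onto it.

Request:
{"name": "arm_command", "arguments": {"targets": [-1,0,0,20,0,0,0,-1,0,0,25,0,0,0,-1,0,0,25,0,0,0,-1,0,0,18,0,0,0,-1,0,0,11,0,0,0,0.48,0,0,0,0,0,0,0.48,0,0,0,0,0,0,0.48,0,0,0,0,0,0,0.48,0,0,0,0,0,0,0.48,0,0,0,0,0,0]}}

```text
clock: 15.4
position: [0.5094, 0.1942, 0.102]
tcp_rot: [0.322, 3.124, 0.0]
contact_force: [-0.1, -0.3, 0.8]
opening: 0.26
gripper_force: 0.0
```

Request:
{"name": "arm_command", "arguments": {"targets": [0.48,-0.1,-2.3,0,0,0,-2,0.48,-0.1,-2.3,0,0,0,-2,0.48,0,-1.2,0,0,0,-1,0.48,0,-1.2,0,0,0,-1,0.48,0,0,0,0,0,0,0.48,0,0,0,0,0,0]}}

```text
clock: 16.0
position: [0.5082, 0.1873, 0.1015]
tcp_rot: [0.159, 3.137, 0.0]
contact_force: [0.1, 2.4, 1.4]
opening: 0.26
gripper_force: 1.3
```

```bash
python3 - <<'E'
from h import *
rep(K)
E
```

```text
t 16.0 p [0.5082 0.1873 0.1015] y-yaw 84.2 r 0.0651 crank 10.2 Ftan -2.4 Frad 0.1 F [0.1 2.4 1.4] op 0.26 1.3 q6 0.21
```

Request:
{"name": "arm_command", "arguments": {"targets": [0.48,0,-1.7,0,0,0,-1.5,0.48,0,-1.7,0,0,0,-1.5,0.48,0,-1.7,0,0,0,-1.5,0.48,0,0,0,0,0,0]}}

```text
clock: 16.4
position: [0.5076, 0.1818, 0.1013]
tcp_rot: [-0.033, -3.141, 0.0]
contact_force: [0.2, 2.5, 1.1]
opening: 0.261
gripper_force: 0.9
```

Request:
{"name": "arm_command", "arguments": {"targets": [0.48,0,-1.7,0,0,0,-1.5,0.48,0,-1.7,0,0,0,-1.5,0.48,0,-1.7,0,0,0,-1.5,0.48,0,0,0,0,0,0]}}

```text
clock: 16.8
position: [0.5076, 0.1767, 0.1012]
tcp_rot: [0.09, -3.14, 0.001]
contact_force: [-0.1, 1.4, 1.3]
opening: 0.255
gripper_force: 0.8
```

```bash
python3 - <<'E'
from h import *
rep(K)
E
```

```text
t 16.8 p [0.5076 0.1767 0.1012] y-yaw 93.3 r 0.0656 crank 19.5 Ftan -1.4 Frad -0.0 F [-0.1  1.4  1.3] op 0.255 0.8 q6 0.03
```

The keeper is past its catch position with no rise in force, so it is free to swing on.

Request:
{"name": "arm_command", "arguments": {"targets": [0.48,-0.1,-3.4,0,0,0,-3,0.48,-0.1,-3.4,0,0,0,-3,0.48,-0.1,-3.4,0,0,0,-3,0.48,-0.1,-3.4,0,0,0,-3,0.48,-0.1,-3.4,0,0,0,-3,0.48,-0.1,-3.4,0,0,0,-3,0.48,-0.1,-3.4,0,0,0,-3,0.48,-0.1,-3.4,0,0,0,-3,0.48,-0.1,-3.4,0,0,0,-3,0.48,0,0,0,0,0,0]}}

```text
clock: 17.8
position: [0.5163, 0.1476, 0.1011]
tcp_rot: [0.819, -3.032, 0.001]
contact_force: [-0.4, -0.1, 0.5]
opening: 0.256
gripper_force: 0.3
```

```bash
python3 - <<'E'
from h import *
rep(K)
E
```

```text
t 17.8 p [0.5163 0.1476 0.1011] y-yaw 120.2 r 0.0658 crank 46.2 Ftan -0.1 Frad 0.4 F [-0.4 -0.1  0.5] op 0.256 0.3 q6 -0.49
```

Request:
{"name": "arm_command", "arguments": {"targets": [0.48,-0.1,-2.8,0,0,0,-2.5,0.48,-0.1,-2.8,0,0,0,-2.5,0.48,-0.1,-2.8,0,0,0,-2.5,0.48,-0.1,-2.8,0,0,0,-2.5,0.48,-0.1,-2.8,0,0,0,-2.5,0.48,-0.1,-2.8,0,0,0,-2.5,0.48,-0.1,-2.8,0,0,0,-2.5,0.48,-0.1,-2.8,0,0,0,-2.5,0.48,-0.1,-2.8,0,0,0,-2.5,0.48,0,0,0,0,0,0]}}

```text
clock: 18.8
position: [0.533, 0.1293, 0.101]
tcp_rot: [1.393, -2.815, 0.0]
contact_force: [-2.1, -0.5, 1.0]
opening: 0.263
gripper_force: 0.5
```

Request:
{"name": "arm_command", "arguments": {"targets": [0.48,0,-1.7,0,0,0,-1.5,0.48,0,-1.7,0,0,0,-1.5,0.48,0,-1.7,0,0,0,-1.5,0.48,0,-1.7,0,0,0,-1.5,0.48,0,0,0,0,0,0]}}

```text
clock: 19.3
position: [0.5389, 0.1254, 0.1011]
tcp_rot: [1.541, -2.737, 0.0]
contact_force: [-1.8, 1.7, -0.2]
opening: 0.26
gripper_force: 0.9
```

```bash
python3 - <<'E'
from h import *
rep(K)
E
```

```text
t 19.3 p [0.5389 0.1254 0.1011] y-yaw 148.8 r 0.0652 crank 74.3 Ftan -2.4 Frad -0.6 F [-1.8  1.7 -0.2] op 0.26 0.9 q6 -1.03
```

Not at the stop yet, so I'll keep going until the force rises.

Request:
{"name": "arm_command", "arguments": {"targets": [0.48,0,-1.7,0,0,0,-1.5,0.48,0,-1.7,0,0,0,-1.5,0.48,0,-1.2,0,0,0,-1,0.48,0,-1.2,0,0,0,-1,0.48,0,0,0,0,0,0]}}

```text
clock: 19.8
position: [0.544, 0.1226, 0.1012]
tcp_rot: [1.659, -2.668, 0.0]
contact_force: [-1.9, 1.2, -1.1]
opening: 0.262
gripper_force: 1.0
```

```bash
python3 - <<'E'
from h import *
rep(K)
E
```

```text
t 19.8 p [0.544  0.1226 0.1012] y-yaw 153.8 r 0.0652 crank 79.4 Ftan -2.3 Frad -0.2 F [-1.9  1.2 -1.1] op 0.262 1.0 q6 -1.13
```

Request:
{"name": "arm_command", "arguments": {"targets": [0.48,0,-1.2,0,0,0,-1,0.48,0,-1.2,0,0,0,-1,0.48,0,-1.2,0,0,0,-1,0.48,0,0,0,0,0,0]}}

```text
clock: 20.2
position: [0.5465, 0.1215, 0.1011]
tcp_rot: [1.729, -2.622, -0.002]
contact_force: [-6.5, 3.1, 0.2]
opening: 0.259
gripper_force: 3.5
```

```bash
python3 - <<'E'
from h import *
rep(K)
E
```

```text
t 20.2 p [0.5465 0.1215 0.1011] y-yaw 156.8 r 0.0652 crank 81.7 Ftan -7.2 Frad -0.1 F [-6.5  3.1  0.2] op 0.259 3.5 q6 -1.18
```

The force has risen at about 80° of crank angle, which is the stop. I'll give it one small nudge, then open and lift.

Request:
{"name": "arm_command", "arguments": {"targets": [0.48,0,-0.7,0,0,0,0,0.48,0,0,0,0,0,0,0.48,0,0,0,0,0,0]}}

```text
clock: 20.5
position: [0.5466, 0.1214, 0.1011]
tcp_rot: [1.728, -2.621, -0.003]
contact_force: [-8.4, 3.3, 2.7]
opening: 0.26
gripper_force: 4.8
```

Request:
{"name": "arm_command", "arguments": {"targets": [-0.2,0,0,0,0,0,0,-0.2,0,0,0,0,0,0,-0.6,0,0,0,0,0,0,-0.6,0,0,-10,0,0,0,-0.6,0,0,-30,0,0,0,-0.6,0,0,-30,0,0,0,-1,0,0,-30,0,0,0,-1,0,0,0,0,0,0,-1,0,0,0,0,0,0]}}

```text
clock: 21.4
position: [0.5486, 0.1208, 0.2026]
tcp_rot: [-1.727, 2.622, -0.002]
contact_force: [0.2, -0.2, -0.3]
opening: 1.0
gripper_force: 0.0
```

```bash
python3 - <<'E'
from h import *
import cv2
rep(K)
c=env.camera("scene");t=c["pixels"][160:280,270:410,::-1]
cv2.imwrite("pics/f.png",cv2.resize(t,None,fx=5,fy=5,interpolation=cv2.INTER_CUBIC))
for A,th in((K,80.2),(C,75.5)):
  a=np.radians(164.24+th);p=np.array([*(A+.065*np.array([np.cos(a),np.sin(a)])),.117])
  q=c["K"]@R.from_rotvec(c["attitude"]).as_matrix().T@(p-c["origin"]);q=q[:2]/q[2];print(q,(q-[270,160])*5)
E
```

```text
t 21.4 p [0.5486 0.1208 0.2026] y-yaw 156.7 r 0.065 crank 83.7 Ftan 0.2 Frad 0.1 F [ 0.2 -0.2 -0.3] op 1.0 0.0 q6 -1.18
[349.27893109 211.33808175] [396.39465547 256.69040875]
[287.52871271 237.6087178 ] [ 87.64356356 388.043589  ]
```

View pics/f.png

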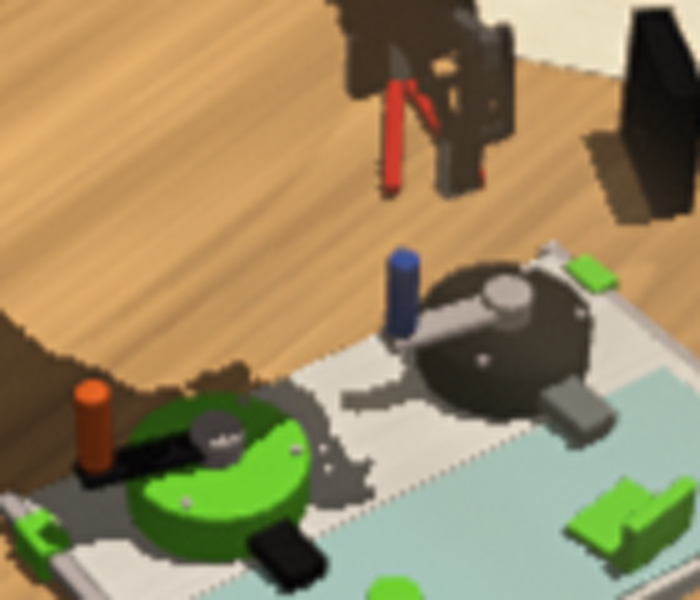

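The blue grip top at (403,257) and the orange at (93,388) are both within about 1.5 camera pixels of the positions predicted for the final angles. The tool is clear of everything, so I'll hand in.

```bash
python3 -c "
from plant import env
print(env.finish_job())"
```

```text
the job is handed in; nothing more can be done
None
```

The job is handed in, though no verdict came back: the clamp was tightened to about 12 N at the grip (a rise of about 5.7 N), the keeper swung freely past its catch to the stop, and both cranks are released with the tool clear.

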